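Line up the quarter-turn fastener and hold the cover pressed on its seal

TASK

Close up the blue service box: turn the yellow quarter-turn wing on its frame until it stands in line with the white marks (across the box) and let go of it, then take the loose green cover by its black handle, lower it over the box so that the wing comes up through the slot, and press it down against its springy rubber seal until it is flat on the metal frame. Finish while still holding the cover pressed down firmly on the frame, with the wing left in line with the slot; do not push the other things on the worktop about.

Things in the scene. Friction and masses are not known exactly. Their poses are not given: they have to be found in the camera images.
- service_box: Blue metal box fixed to the worktop, 100 mm (x) by 150 mm (y), origin at the centre of its underside. Its flat metal frame (the land) is at z = 50 mm. Round it stands an aluminium guide rim, inside 87 x 137 mm, upright for 8 mm, then flaring outward, top at z = 66 mm. Two white marks lie on the frame at either side of the wing, on a line along the box's x at y = +40 mm.
- stud (a point): Foot of the quarter-turn stud on the box's land, on the stud's axis: at (0, +40, +50) mm in the box's frame.
- wing_top (a point): Centre of the top edge of the yellow wing (a flat upright blade 34 mm long, 8 mm thick, 26 mm high on a short round neck): on the stud's axis, 84 mm above the worktop. Its underside is 58 mm above the worktop, 4 mm clear of the pressed cover. The blade's long direction is this point's x axis.
- wing (a joint): Angle of the wing: 0 when its blade lies along the box's x, in line with the white marks and so with the cover's slot; positive is counter-clockwise from above. Starts at 0.7 to 1.5, so turn it clockwise. It stays where it is left (friction 0.06 N m), runs on past 0 and has stops at -0.6 and 2.0. The cover does not pass over it when it is more than about 0.3 out of line.
- seal (a joint): How far the black rubber seal round the opening is pressed down: 0 when free (its top 5 mm above the land), 0.005 when level with the land. Springy: about 3 N to start it moving, 8.5 N when level; the cover's weight alone does not press it down.
- cover: Loose green metal plate, 80 (x) x 130 (y) x 4 mm, 0.16 kg, flat on the worktop; origin at the centre of its underside. Slot 46 (x) x 18 (y) mm centred at y = +40 mm; in the middle a black handle bar 12 mm thick (x), 44 mm long (y), from 14 to 36 mm above the underside. In place: axes parallel to the box's, same way round, origin on the box's z axis 50 mm up; 3.5 mm to spare each side in the rim.
- handle (a point): Centre of the cover's black handle bar, 25 mm above the cover's underside: grip it here across x from above.
- slot (a point): Centre of the slot in the cover, at the underside: at (0, +40, 0) mm in the cover's frame.
- marker_pen: black marker pen with a red band, lying on the near left of the worktop, about 120 x 16 mm; not part of the job, leave it where it is (origin at the centre of its underside)
- go_gauge: steel plug gauge with a red band, lying on the near edge of the worktop, 112 x 18 mm; not part of the job, leave it where it is (origin at the centre of its underside)
- screwdriver: orange-handled screwdriver, lying behind the box, 197 x 30 mm; not part of the job, leave it where it is (origin at the centre of its underside)
- steel_ring: silver-grey steel ring, 48 mm across, 40 mm high, near the monitor foot; not part of the job, leave it where it is (origin at the centre of its underside)

How it is judged (in metres and radians):
On the way, in this order (a step that is already met when the one before it is completed fails the run):
1. the wing is turned in line with the white marks (within 0.17 rad) and let go, the cover not yet on the box (value of joint wing between -0.17 and 0.17 rad and contact force between the fingers and service_box below 0.1 N and horizontal distance between cover and service_box above 0.06 m), for 0.2 s.
2. the cover is pressed flat on the frame over the wing (z of cover in the frame of service_box between 0.047 and 0.0515 m and horizontal distance between slot and stud below 0.006 m and angle between cover's own z axis and vertical below 0.04 rad and angle between the y axis of cover and the y axis of service_box, either way round below 0.08 rad and contact force between the fingers and cover above 2 N and value of joint seal above 0.0035 m), for 0.3 s.
At the end, for the whole second after the job is handed in: The fingers hold the cover (over 2 N) pressed on the frame: its underside within 1.5 mm of the land, tilt under 0.04 rad, slot centre within 6 mm of the stud axis, sides parallel to the box within 0.08 rad, seal pressed down more than 3.5 mm, the wing within 0.25 rad of its line (all of step 2 and value of joint wing between -0.25 and 0.25 rad); the arm keeps its last pose, push and grip.
It fails at once if a bystander is moved more than 30 mm (distance of any of marker_pen, go_gauge, screwdriver, steel_ring from where it was at the start of the episode above 0.03 m).
It also fails if it takes over 48 s, if anything falls off the work surface, if the arm or the gripper's body presses on something with over 40 N, if the wrist force passes 120 N, or if a joint passes its speed limit or range.

ROBOT

A 6-joint arm with a two-finger parallel gripper is mounted at the origin on a cart in front of the work surface, level with it; the furniture and walls round the work are solid. World frame = base frame: x ahead of the robot, y to its left, z up, the work surface at z = 0. Lengths are in mm, angles in rad, forces in N, time in s.
With the tool pointing down it reaches from about 325 to 875 mm from the base axis. Payload 4.4 kg.
Tool frame: the origin (TCP) lies on the centre line of the jaws, within the pads' length; the fingertips stand ahead of it and the grasp point (between the pads) lies 6 mm ahead of it (ctrl.tcp_to_tips is the z of the fingertips in the tool frame, in mm); z points along the fingers, y is the line along which they close (so a half turn about z gives the same grasp; the last joint's range is limited). The gripper opens to 85 mm and grips with 20 to 120 N. Pads are 22 mm wide; open, the fingers measure 114 mm over their backs; the gripper's body (76 mm by 85 mm) begins 54 mm behind the grasp point. The pads swing forward as they close: fully open they stand 13 mm farther back than shut.
Start: joints at [-1.435, 0.207, 1.542, -0, 1.393, -0.15], TCP at [162.094, -551.682, 230.682] pointing down, gripper open.
Joint ranges: [-2.73, 2.73], [-0.86, 2.22], [0.23, 2.46], [-1.11, 4.25], [0.08, 2.63], [-2.82, 2.82]. Speed limits (rad/s): [2.79, 2.79, 3.14, 3.14, 3.14, 3.14].

INTERFACE

Orientations are given as a 3x3 rotation matrix whose columns are the frame's x, y, z axes.
In Python, from plant import ctrl, sensors, optics gives the robot as it stands. Calls block until the motion is done:
- ctrl.move_ptp(position, orientation): joint-space move of the TCP to a pose.
- ctrl.move_l(position, rot=None, vel=150, threshold=None): straight line of the TCP; rot=None keeps the orientation; vel is the mean speed in mm/s. With threshold (N) it stops when the force on the tool has changed by that much, and returns True; else False.
- ctrl.set_joints(angles): joint-space move.
- ctrl.gripper_to(opening, force=None): finger opening in mm; force is the grip in N (None keeps the last); returns when the fingers have stopped.
- ctrl.hold(seconds).
- ctrl.solve_ik(position, orientation): joint angles nearest the present ones, or None.
- sensors.read_state(): the state.
- optics.grab_frame(name): name is "scene" or "top" or "wrist"; returns (picture, depth): 400x640x3 uint8, red, green, blue; 400x640 float32, mm along the optical axis (not along the pixel's ray), 0 where there is no reading.
- optics.camera_params(name): a dict with "mtx" (3x3 intrinsics, pixels), "k1" (the pictures are not rectified: a ray, as slopes to the right and down, at radius r is drawn at 1 + k1 r^2 times it, then the intrinsics apply), "R" (3x3) and "t" (3): a world point X has camera coordinates R X + t; the wrist camera has in their place "T_tool_cam" (4x4, takes a point from camera to tool coordinates, whose origin is the TCP and whose axes are the flange's). Camera axes: x right, y down, z forward; pixel columns grow to the right and rows downward; lengths in mm; the calibration is good to about 2 mm. A picture is of the moment at which its call begins: read the wrist's pose just before it. camera_params takes no time and is no camera call.
A pose or a line that the arm cannot do raises ctrl.MotionError and nothing moves.
- ctrl.finish_job(): hands the job in; it is judged then, once.
The state is a dict: "t": time; "q": joint angles; "qvel": joint speeds; "tau": joint torques, N m; "eef_pos": TCP position; "eef_rot": TCP orientation; "force": force on the tool from outside, world axes, zero at the start; "wrist_torque": the same for the moment, N m; "grip_width": finger opening in mm; "grasp_force": force on a finger pad.
Only numpy, scipy, OpenCV 4.12 (cv2) and the standard library are available. Lean on these libraries where they do the work, as an engineer would, in place of code of your own. Each camera call takes 0.05 s, during which the arm holds its last target. There are 200 camera calls.

## Working session

There is one attempt and no reset: what is moved stays moved. The work goes in short steps, each a Python script; the robot and the scene stay as the last script left them, time stands still between calls to the robot, and variables do not carry over. Pictures are saved under pics/ and viewed, at most 10 in all, crops included, and the job is handed in when it is done.

```bash
mkdir -p pics
python3 - <<'E'
from plant import ctrl,sensors,optics
import cv2,numpy as np
for n in ("top","scene"):
    p,d=optics.grab_frame(n); cv2.imwrite(f"pics/{n}0.png",p[:,:,::-1]); np.save(f"pics/{n}0.npy",d)
    c=optics.camera_params(n); print(n,{k:np.round(v,4).tolist() for k,v in c.items()})
print(optics.camera_params("wrist"),ctrl.tcp_to_tips); print(sensors.read_state())
E
```

```text
top {'mtx': [[388.4013, 0.0, 318.2402], [0.0, 388.4013, 197.061], [0.0, 0.0, 1.0]], 'k1': 0.0231, 'R': [[0.0133, -0.9996, 0.0248], [-0.9925, -0.0162, -0.1212], [0.1216, -0.023, -0.9923]], 't': [216.0004, 531.1295, 954.9859]}
scene {'mtx': [[423.3012, 0.0, 318.705], [0.0, 423.3012, 197.0034], [0.0, 0.0, 1.0]], 'k1': 0.0062, 'R': [[-0.7032, -0.7107, 0.0208], [-0.3848, 0.3558, -0.8517], [0.5979, -0.6069, -0.5237]], 't': [536.6883, 193.0123, 857.8995]}
{'mtx': array([[335.2027793 ,   0.        , 319.69172399],
       [  0.        , 335.2027793 , 201.07995549],
       [  0.        ,   0.        ,   1.        ]]), 'k1': -0.05752446595238886, 'T_tool_cam': array([[ 3.38377837e-04, -9.50943439e-01, -3.09364609e-01,
         8.05272128e+01],
       [ 9.99999909e-01,  4.02610178e-04, -1.43784064e-04,
         2.08861836e-01],
       [ 2.61283853e-04, -3.09364532e-01,  9.50943488e-01,
        -1.43664971e+02],
       [ 0.00000000e+00,  0.00000000e+00,  0.00000000e+00,
         1.00000000e+00]])} 25.0
{'t': 0.1, 'q': array([-1.43549265e+00,  2.07379408e-01,  1.54278819e+00,  3.96228400e-06,
        1.39351704e+00, -1.50491164e-01]), 'qvel': array([-0.00023326, -0.00043419, -0.00422094,  0.00177546,  0.00034742,
        0.00012707]), 'tau': array([-4.56641283e-04, -3.84092796e+01, -2.92547482e+01, -3.25426709e-04,
        4.90085469e-03, -2.08147355e-05]), 'eef_pos': array([ 162.00684119, -550.99901325,  229.6274087 ]), 'eef_rot': array([[ 9.59438115e-01,  2.81919183e-01, -2.78325222e-04],
       [ 2.81919141e-01, -9.59435927e-01,  2.07338641e-03],
       [ 3.17492184e-04, -2.06775115e-03, -9.99997812e-01]]), 'force': array([-1.10190987, -0.25289675, -0.00396021]), 'wrist_torque': array([-0.00307074, -0.00499726,  0.04620288]), 'grasp_force': 0.0, 'grip_width': 85.44145750704755}
```

View pics/top0.png

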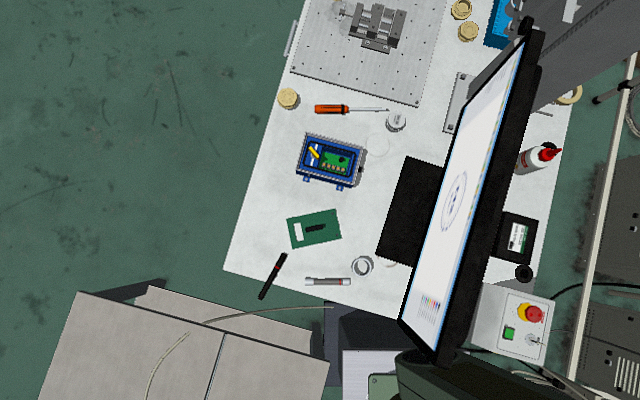

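View pics/scene0.png

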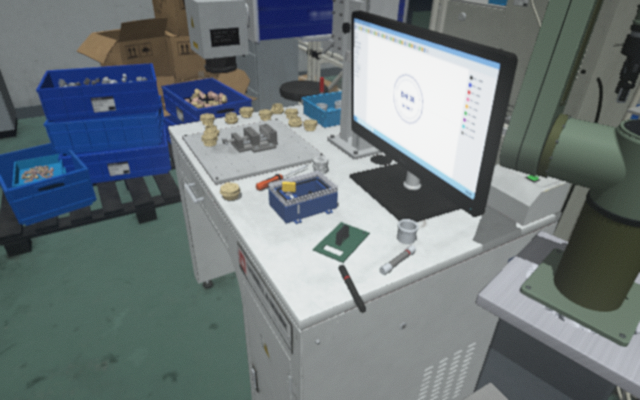

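The top view shows the box at about (330,158) with the yellow wing at (314,152), and the cover at (314,228) with its slot to the left at (296,232), which is +y. The monitor stands to the right (400–545, 20–360), between the arm's start and the work. The scene view agrees. Next I'll measure these positions.

```bash
cat > h.py <<'E'
import numpy as np,cv2
from plant import ctrl,sensors,optics
def cam(name,st=None):
    c=optics.camera_params(name)
    if name=="wrist":
        T=c["T_tool_cam"]; R=st["eef_rot"]@T[:3,:3]; t=st["eef_rot"]@T[:3,3]+st["eef_pos"]
        return c["mtx"],c["k1"],R,t
    R=np.array(c["R"]).T; return c["mtx"],c["k1"],R,-R@c["t"]
def rays(C,uv):
    K,k,R,t=C; uv=np.atleast_2d(np.float64(uv))
    n=cv2.undistortPoints(uv[:,None],K,np.array([k,0,0,0.]))[:,0]
    return np.c_[n,np.ones(len(n))]@R.T
def onplane(C,uv,z):
    r=rays(C,uv); return C[3]+r*((z-C[3][2])/r[:,2:])
def cloud(C,d):
    v,u=np.mgrid[:400,:640]; P=C[3]+rays(C,np.c_[u.ravel(),v.ravel()])*d.reshape(-1,1)
    P=P.reshape(400,640,3); P[d<=0]=np.nan; return P
def mask(img,lo,hi):
    return cv2.inRange(cv2.cvtColor(img,cv2.COLOR_RGB2HSV),lo,hi)
def blob(m):
    c=cv2.findContours(m,cv2.RETR_EXTERNAL,cv2.CHAIN_APPROX_NONE)[0]
    return max(c,key=cv2.contourArea)
DOWN=lambda a: np.array([[np.cos(a),np.sin(a),0],[np.sin(a),-np.cos(a),0],[0,0,-1.]])  # tool x at angle a
E
python3 - <<'E'
from h import *
np.set_printoptions(precision=1,suppress=True)
C=cam("top"); P=cloud(C,np.load("pics/top0.npy")); print("cam",C[3])
for n,uv,z in [("box",(330,158),66),("wing",(314,152),84),("cover",(314,228),2),("slot",(296,232),4),("ring",(362,265),40),("gauge",(327,281),9),("pen",(272,276),8),("driver",(345,109),15)]: print(n,onplane(C,uv,z)[0])
S=cloud(cam("scene"),np.load("pics/scene0.npy"))
A=np.r_[P.reshape(-1,3),S.reshape(-1,3)]; A=A[(A[:,2]>90)&(A[:,0]>100)&(A[:,0]<900)&(abs(A[:,1])<500)]
for x in range(100,900,50):
  B=A[(A[:,0]>=x)&(A[:,0]<x+50)]
  if len(B): print(x,len(B),"y pcts",np.percentile(B[:,1],[0.5,5,50,95,99.5]),"z",np.percentile(B[:,2],[1,50,99]))
E
```

```text
cam [ 408.1  246.5 1006.7]
box [621.2 196.9  66. ]
wing [631.2 236.9  84. ]
cover [450.7 233.1   2. ]
slot [439.7 279.2   4. ]
ring [360.  114.2  40. ]
gauge [317.6 198.4   9. ]
pen [328.4 337.1   8. ]
driver [765.7 155.8  15. ]
100 3305 y pcts [-498.  -483.4   57.5   78.    82.2] z [235.1 321.3 511.8]
150 8555 y pcts [-485.9 -254.9   53.7   84.6   89. ] z [ 93.9 369.7 522.4]
200 9863 y pcts [-300.4 -251.7   36.6   71.4   88.4] z [ 93.2 363.1 507.6]
250 7154 y pcts [-312.1 -265.2   42.1   58.    62. ] z [ 92.2 281.5 436.7]
300 5447 y pcts [-248.8   -8.9   28.4   42.5   46.5] z [ 93.5 328.1 437.1]
350 4780 y pcts [-27.4 -12.8  12.5  26.2  29.9] z [ 96.8 337.2 437.2]
400 4393 y pcts [-44.  -28.3  -3.9   9.9  13.7] z [ 97.  340.3 437.3]
450 4113 y pcts [-60.  -45.7 -20.4  -6.4  -2.7] z [ 97.  340.9 437.2]
500 3813 y pcts [-75.7 -62.2 -36.3 -22.4 -18.8] z [ 97.8 344.  437.7]
550 3564 y pcts [-93.  -79.1 -52.6 -39.1 -35.4] z [ 96.7 344.3 437.8]
600 3872 y pcts [-320.2 -302.7  -71.   -56.1  -52. ] z [ 92.6 316.1 437.8]
650 3200 y pcts [-127.1 -113.2  -85.6  -71.8  -67.8] z [ 95.8 347.6 438.5]
700 9897 y pcts [-239.5 -231.9 -164.3  -92.9  -85.6] z [113.6 420.6 538.4]
750 2083 y pcts [-419.2 -166.4 -139.7 -109.4 -100.8] z [145.6 419.8 494.3]
800 2463 y pcts [-418.5 -400.1 -141.  -129.1 -125.3] z [ 94.8 340.5 448.1]
850 1432 y pcts [-155.7 -150.6 -123.1  -69.9  -58.5] z [304.8 385.8 446.8]
```

Run:
```python
from h import *
np.set_printoptions(precision=1,suppress=True)
C=cam("top"); d=np.load("pics/top0.npy"); P=cloud(C,d); S=cloud(cam("scene"),np.load("pics/scene0.npy"))
for u,v in [(402,318),(410,330),(420,345),(437,358),(440,340),(470,270),(425,375)]: print("top",u,v,P[v,u])
for u,v in [(513,55),(500,70),(480,205),(470,190),(520,55),(560,110),(530,40)]: print("scn",u,v,S[v,u])
rows=[];q1=[]
for r in (450,550,650,750):
  for z in (60,230,450,560):
    a=0.4; q=ctrl.solve_ik([r*np.cos(a),r*np.sin(a),z],DOWN(a))
    if q is None: print("none",r,z);continue
    rows.append((q[1],q[2],r,z)); q1.append(q)
R=np.array(rows); s,c=np.sin,np.cos
A=[];b=[]
for q2,q3,r,z in R:
    A.append([1,0,s(q2),s(q2+q3),c(q2+q3)]);b.append(r)
    A.append([0,1,c(q2),c(q2+q3),-s(q2+q3)]);b.append(z)
x,res,*_=np.linalg.lstsq(np.array(A),np.array(b),rcond=None); print("a0,h-tool,L1,L2,off",x,res)
print(np.round(q1,2))
```

```text
top 402 318 [253.2  41.5 141.9]
top 410 330 [248.6  49.5 239.1]
top 420 345 [245.2  58.5 337.2]
top 437 358 [251.2  61.6 433.2]
top 440 340 [275.1  55.8 430.5]
top 470 270 [374.8  11.1 436.4]
top 425 375 [209.   61.4 371.8]
scn 513 55 [239.2  52.4 432.4]
scn 500 70 [252.4  59.6 405. ]
scn 480 205 [231.2  44.8 120.8]
scn 470 190 [262.7  38.2 141.7]
scn 520 55 [  646.8 -1082.3   190.4]
scn 560 110 [152.2  -2.5 342.5]
scn 530 40 [  622.  -1080.    255.3]
none 750 560
a0,h-tool,L1,L2,off [  7.7 -30.5 450.4 499.7  93.1] [3.7]
[[ 0.2  0.2  2.  -0.   1.   1.4]
 [ 0.2 -0.1  1.8 -0.   1.4  1.4]
 [ 0.2 -0.1  1.5 -0.   1.8  1.4]
 [ 0.2 -0.1  1.2 -0.   2.   1.4]
 [ 0.2  0.4  1.7 -0.   1.   1.4]
 [ 0.2  0.1  1.6 -0.   1.4  1.4]
 [ 0.2  0.1  1.2 -0.   1.8  1.4]
 [ 0.2  0.1  1.  -0.   2.   1.4]
 [ 0.3  0.5  1.5 -0.   1.1  1.4]
 [ 0.3  0.4  1.3 -0.   1.4  1.4]
 [ 0.3  0.3  1.  -0.   1.9  1.4]
 [ 0.3  0.4  0.7 -0.   2.1  1.4]
 [ 0.3  0.7  1.2 -0.   1.2  1.5]
 [ 0.3  0.6  1.  -0.   1.5  1.5]
 [ 0.3  0.6  0.6 -0.   2.   1.5]]
```

Run:
```python
from h import *
np.set_printoptions(precision=3,suppress=True)
s=sensors.read_state(); q=np.array(s["q"])
def ik(p,a):
    r=ctrl.solve_ik(p,DOWN(a)); 
    if r is None: print("none",p,a)
    return r
# lift: same azimuth
p=s["eef_pos"]; a0=np.arctan2(s["eef_rot"][1,0],s["eef_rot"][0,0])
up=ik([p[0]*.85,p[1]*.85,580],a0); print(up)
ctrl.set_joints(up)
over=ik([560,220,580],-0.15); print(over)
over[5]
mid=np.array(over); ctrl.set_joints(mid)
ctrl.move_ptp([600,205,270],DOWN(-0.15))
ctrl.hold(.3)
s=sensors.read_state(); im,d=optics.grab_frame("wrist"); cv2.imwrite("pics/w1.png",im[:,:,::-1]); np.savez("pics/w1.npz",im=im,d=d,p=s["eef_pos"],r=s["eef_rot"])
ctrl.move_ptp([440,233,270],DOWN(-0.15)); ctrl.hold(.3)
s=sensors.read_state(); im,d=optics.grab_frame("wrist"); cv2.imwrite("pics/w2.png",im[:,:,::-1]); np.savez("pics/w2.npz",im=im,d=d,p=s["eef_pos"],r=s["eef_rot"])
print(s["t"],s["q"],s["force"],s["eef_pos"])
```

```text
[-1.462 -0.005  1.072 -0.     2.075 -0.177]
[ 0.231  0.262  0.772 -0.     2.107  1.951]
6.825 [ 0.312  0.013  1.674 -0.     1.455  2.034] [ 0.138  0.074 -0.098] [441.091 232.728 269.831]
```

View pics/w1.png

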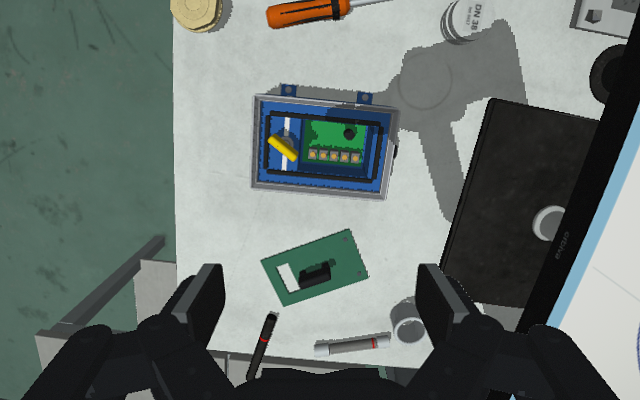

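View pics/w2.png

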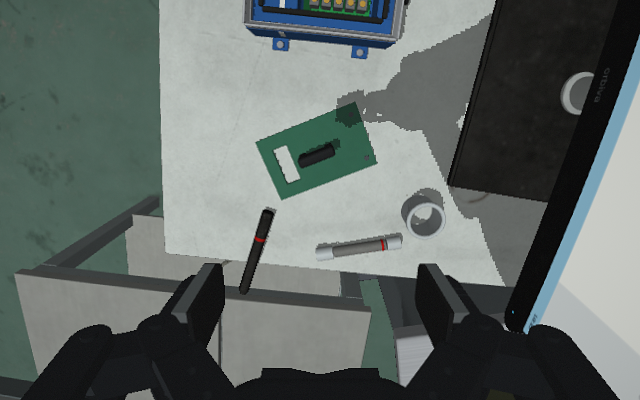

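Wrist view 1 shows the box rim at (253,94)–(398,105)–(386,198)–(251,186), the yellow blade at (283,149), and the white marks at (287,125) and (283,163). Wrist view 2 shows the cover corners at (256,143), (355,102), (377,163) and (283,199), with the handle at (317,154) and the slot at (287,163).

```bash
cat >> h.py <<'E'
def rect(xy):  # centre, sizes(long), yaw of the SHORT side (object x), long side = y
    (cx,cy),_,_=r=cv2.minAreaRect(np.float32(xy)); b=cv2.boxPoints(r); e=[b[1]-b[0],b[2]-b[1]]
    n=[np.hypot(*v) for v in e]; v=e[int(np.argmax(n))]; v=v*np.sign(v[1])
    return np.array([cx,cy]),max(n),min(n),np.arctan2(v[1],v[0])-np.pi/2
E
python3 - <<'E'
from h import *
np.set_printoptions(precision=3,suppress=True)
def load(n):
    f=np.load(f"pics/{n}.npz"); return f["im"],f["d"],cam("wrist",{"eef_pos":f["p"],"eef_rot":f["r"]})
im,d,C=load("w1"); P=cloud(C,d)
roi=np.zeros((400,640),bool); roi[80:210,240:410]=1
rim=roi&(P[...,2]>61)&(P[...,2]<71); print("rim",rect(P[rim][:,:2]),np.nanmedian(P[rim][:,2]), "table z",np.nanmedian(P[220:250,190:240,2]))
rim2=np.uint8(roi&(P[...,2]>40))*255; c=blob(rim2)[:,0]; print("rim contour@66",rect(onplane(C,c,66)[:,:2]))
y=mask(im,(22,120,120),(35,255,255)); y[~roi]=0; print("yellow n",(y>0).sum(),"z pct",np.nanpercentile(P[y>0][:,2],[5,50,95]))
ty=(y>0)&(P[...,2]>81); print("wingtop depth",rect(P[ty][:,:2]),ty.sum())
c=blob(y)[:,0]; print("wing contour@84",rect(onplane(C,c,84)[:,:2]))
w=mask(im,(0,0,200),(180,60,255)); w[~roi]=0; w[:108]=0;w[178:]=0;w[:,:270]=0;w[:,300:]=0
W=onplane(C,np.argwhere(w>0)[:,::-1],50)[:,:2]; m=W.mean(0); u=np.linalg.svd(W-m)[2][0]; print("marks",len(W),m,np.arctan(u[1]/u[0]))
for n,z0 in (("w1",0),("w2",0)):
    im,d,C=load(n); P=cloud(C,d)
    g=mask(im,(60,60,40),(90,255,255)); 
    if n=="w1": g[:215]=0; g[310:]=0
    else: g[:95]=0; g[210:]=0
    g[:,:240]=0; g[:,400:]=0
    c=blob(g)[:,0]; print(n,"cover",rect(onplane(C,c,4)[:,:2]))
    k=np.uint8((P[...,2]>28)&(P[...,2]<42))*255; k&=cv2.fillPoly(np.zeros_like(g),[cv2.convexHull(c)],255)
    print("handle",rect(P[k>0][:,:2]),(k>0).sum(),np.nanmedian(P[k>0][:,2]))
E
```

```text
rim (array([623.711, 200.081]), np.float32(151.35278), np.float32(101.58601), np.float32(-0.24915719)) 64.85739628584952 table z 0.213644470341535
rim contour@66 (array([623.986, 199.951]), np.float32(150.5298), np.float32(101.228714), np.float32(-0.24763823))
yellow n 249 z pct [82.513 84.235 85.389]
wingtop depth (array([633.571, 238.664]), np.float32(32.81367), np.float32(7.5007224), np.float32(-0.8515268)) 248
wing contour@84 (array([633.816, 238.421]), np.float32(32.844658), np.float32(7.5319815), np.float32(-0.8410406))
marks 106 [632.789 239.05 ] -0.2515873324673455
w1 cover (array([452.265, 235.718]), np.float32(129.60281), np.float32(80.39831), np.float32(0.22934973))
handle (array([452.574, 235.781]), np.float32(43.329838), np.float32(12.293623), np.float32(0.22379231)) 344 35.42327356388151
w2 cover (array([451.724, 235.629]), np.float32(129.86472), np.float32(79.65217), np.float32(0.22680247))
handle (array([451.146, 236.005]), np.float32(43.726776), np.float32(12.410043), np.float32(0.22787225)) 420 36.16682431736709
```

The box is at (623.9, 200.0) with yaw −0.248. The stud is at (633.7, 238.8) and the wing is 0.97 rad out of line. The cover is at (452, 235.8) with yaw 0.227. Turning the wing now.

Run:
```python
from h import *
np.set_printoptions(precision=3,suppress=True)
S=np.array([633.7,238.7]); a=0.725
def st(m): s=sensors.read_state(); print(m,round(s["t"],2),s["eef_pos"],s["force"],s["grip_width"],s["grasp_force"],round(s["q"][5],3)); return s
ctrl.move_ptp([*S,200],DOWN(a)); ctrl.gripper_to(36,25)
print("hit",ctrl.move_l([*S,90],vel=90,threshold=15)); st("down")
ctrl.gripper_to(0,25); s=st("grip")
q=np.array(s["q"]); q[5]+=0.974/2; ctrl.set_joints(q); st("half"); q[5]+=0.974/2; ctrl.set_joints(q); ctrl.hold(.2); st("turned")
ctrl.gripper_to(36); ctrl.move_l([*S,200],vel=150)
ctrl.move_ptp([600,205,270],DOWN(-0.15)); ctrl.hold(.3)
s=st("look"); im,d=optics.grab_frame("wrist"); np.savez("pics/w3.npz",im=im,d=d,p=s["eef_pos"],r=s["eef_rot"])
C=cam("wrist",s); y=mask(im,(22,120,120),(35,255,255)); y[:80]=0;y[210:]=0;y[:,:240]=0;y[:,410:]=0
r=rect(onplane(C,blob(y)[:,0],84)[:,:2]); print(r, "wing angle", (r[3]+np.pi/2+.248+np.pi/2)%np.pi-np.pi/2)
```

```text
hit False
down 9.69 [634.432 238.868  91.02 ] [-0.739 -1.123 -0.079] 35.675353012257986 0.0 1.078
grip 10.12 [633.751 238.706  90.144] [-0.338  0.285 -0.179] -0.02364076549711002 0.0 1.078
half 10.67 [633.709 238.695  90.094] [ 0.844 -0.834  0.631] 0.1627910524329991 0.0 1.563
turned 11.41 [633.755 238.708  90.149] [ 0.461  0.078 -0.313] -0.22532999502198206 0.0 2.051
look 13.46 [599.369 205.148 267.894] [1.064 0.505 0.432] 36.2987290142755 0.0 1.914
(array([633.926, 238.537]), np.float32(32.701656), np.float32(7.686645), np.float32(-0.8451437)) wing angle 0.9736527
```

The fingers closed to 0 without touching the blade, and the wing is still 0.97 rad out. I'll look at the fingers at that pose.

Run:
```python
from h import *
np.set_printoptions(precision=3,suppress=True)
S=np.array([633.7,238.7]); a=0.725
ctrl.move_ptp([*S,150],DOWN(a)); ctrl.gripper_to(36,25)
ctrl.move_l([*S,92],vel=90,threshold=15); ctrl.hold(.2)
s=sensors.read_state(); im,d=optics.grab_frame("wrist"); np.savez("pics/w4.npz",im=im,d=d,p=s["eef_pos"],r=s["eef_rot"])
im2,_=optics.grab_frame("scene"); c=cv2.resize(im2[120:240,220:380],None,fx=4,fy=4)
o=np.zeros((560,640,3),np.uint8); o[:250]=cv2.resize(im,(400,250))[:, :].copy() if 0 else 0
cv2.imwrite("pics/w4.png",np.vstack([cv2.resize(im,(400,250)),cv2.resize(c,(400,300))])[:,:,::-1]); print(s["t"],s["eef_pos"],s["eef_rot"])
```

```text
15.5333 [634.439 238.896  93.1  ] [[ 0.748  0.663  0.002]
 [ 0.663 -0.748  0.   ]
 [ 0.002  0.001 -1.   ]]
```

View pics/w4.png

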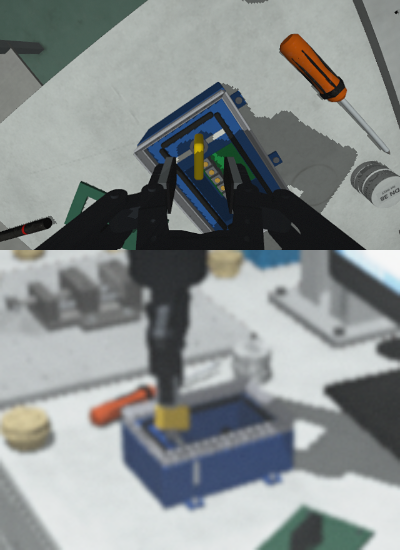

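In the wrist view the blade at (200,140–180 in the half-size picture) is centred sideways between the pads at (170,·) and (232,·), but it appears farther ahead or lower. I'll check the fingertips' 3D position from depth.

Run:
```python
from h import *
np.set_printoptions(precision=1,suppress=True)
f=np.load("pics/w4.npz"); im,d=f["im"],f["d"]; C=cam("wrist",{"eef_pos":f["p"],"eef_rot":f["r"]}); P=cloud(C,d)
T=(P-f["p"])@f["r"]
y=mask(im,(22,120,120),(35,255,255)); b=T[y>0]; print("wing tool xyz",np.nanpercentile(b,[2,50,98],axis=0)); print("wing world",np.nanpercentile(P[y>0],[2,50,98],axis=0))
dark=(im.max(2)<60)&(abs(T[...,1])<45)&(d<230)&(d>0)
for sgn in (-1,1):
    k=dark&(T[...,1]*sgn>0)&(T[...,2]>-10); B=T[k]; print("finger",sgn,len(B),np.percentile(B,[1,25,50,75,99],axis=0))
    t=B[B[:,2]>np.percentile(B[:,2],95)]; print(" tip part",t.min(0),t.max(0))
```

```text
wing tool xyz [[ 7.9 -4.2  7.7]
 [12.5 -0.7  9. ]
 [15.7  2.8 11. ]]
wing world [[638.  244.   82.1]
 [643.4 247.8  84.1]
 [646.8 251.1  85.4]]
finger -1 1764 [[-55.9 -36.7  -9.3]
 [-37.9 -22.4  37.5]
 [ -7.6 -14.7  38.2]
 [ 10.1  -7.2  40.1]
 [ 25.3  -0.4  56.4]]
 tip part [-50.5 -13.   51.3] [-32.5  -0.5  59.8]
finger 1 1979 [[-98.    0.2  -9.3]
 [-68.6   8.8  37.5]
 [ -3.   18.6  38.1]
 [ 19.4  28.4  39.4]
 [ 32.9  44.2  51.4]]
 tip part [-74.8   0.2  46.7] [55.4 21.  88.3]
```

Run:
```python
from h import *
np.set_printoptions(precision=1,suppress=True)
f=np.load("pics/w4.npz"); im,d=f["im"],f["d"]; C=cam("wrist",{"eef_pos":f["p"],"eef_rot":f["r"]}); P=cloud(C,d)
T=(P-f["p"])@f["r"]
k=(abs(T[...,0])<14)&(abs(T[...,1])>12)&(abs(T[...,1])<45)&(im.max(2)<110)&(T[...,2]<28)
B=T[k]; print(len(B)); h,e=np.histogram(B[:,2],bins=np.arange(-80,30,6)); print(dict(zip(e.tolist(),h.tolist())))
for r in range(230,350,10):
    print(r,[ (c,np.round(T[r,c]).astype(int).tolist(),int(im[r,c].max())) for c in (262,272,282,370,380)])
```

```text
14657
{-80: 249, -74: 694, -68: 1332, -62: 4535, -56: 2334, -50: 1220, -44: 1065, -38: 615, -32: 728, -26: 641, -20: 562, -14: 481, -8: 176, -2: 6, 4: 0, 10: 0, 16: 0, 22: 9}
230 [(262, [3, -33, 38], 34), (272, [4, -27, 38], 28), (282, [2, -22, 42], 133), (370, [-16, 38, 84], 73), (380, [4, 36, 38], 18)]
240 [(262, [-4, -34, 39], 19), (272, [-6, -29, 43], 131), (282, [-5, -22, 42], 90), (370, [-24, 38, 84], 72), (380, [-4, 37, 39], 34)]
250 [(262, [-9, -34, 37], 33), (272, [-11, -28, 41], 26), (282, [-12, -23, 43], 134), (370, [-33, 39, 85], 66), (380, [-32, 46, 84], 71)]
260 [(262, [12, -24, -15], 117), (272, [12, -20, -15], 70), (282, [-19, -23, 42], 190), (370, [12, 22, -15], 64), (380, [-41, 46, 84], 72)]
270 [(262, [12, -23, -24], 70), (272, [12, -19, -23], 29), (282, [-23, -22, 38], 20), (370, [12, 21, -25], 64), (380, [12, 25, -24], 58)]
280 [(262, [12, -21, -32], 64), (272, [12, -18, -32], 22), (282, [-5, -17, -3], 64), (370, [12, 20, -31], 20), (380, [11, 24, -30], 62)]
290 [(262, [11, -21, -37], 63), (272, [8, -18, -33], 17), (282, [-41, -24, 43], 89), (370, [12, 19, -38], 21), (380, [12, 22, -39], 63)]
300 [(262, [8, -20, -39], 77), (272, [6, -17, -35], 19), (282, [-45, -23, 39], 62), (370, [9, 19, -40], 26), (380, [13, 21, -46], 21)]
310 [(262, [13, -18, -51], 22), (272, [4, -17, -39], 16), (282, [-49, -23, 34], 92), (370, [5, 19, -40], 24), (380, [13, 20, -51], 23)]
320 [(262, [13, -17, -57], 24), (272, [-1, -17, -38], 19), (282, [-53, -23, 29], 92), (370, [0, 19, -40], 25), (380, [13, 19, -57], 21)]
330 [(262, [18, -15, -68], 23), (272, [-5, -17, -40], 22), (282, [-113, -32, 93], 173), (370, [-5, 20, -40], 25), (380, [18, 17, -67], 20)]
340 [(262, [18, -15, -71], 22), (272, [-10, -18, -39], 30), (282, [-123, -32, 92], 170), (370, [-9, 20, -40], 29), (380, [17, 17, -71], 24)]
```

In the reported tool frame the tips sit about 20 mm shorter than `ctrl.tcp_to_tips` says, which explains the miss. I'll check it by touch: close the fingers and lower them onto the wing top.

Run:
```python
from h import *
np.set_printoptions(precision=3,suppress=True)
S=np.array([633.7,238.7])
ctrl.move_l([*S,105],vel=100); ctrl.gripper_to(0,25); ctrl.hold(.2)
print(ctrl.move_l([*S,76],vel=25,threshold=4)); s=sensors.read_state(); print(s["t"],s["eef_pos"],s["force"],s["grip_width"])
ctrl.move_l([*S,105],vel=100)
```

```text
True
17.375 [633.683 238.687  83.51 ] [-0.034 -1.121  4.093] -0.1189872360675048
```

Contact came at TCP z = 83.5, so the closed tips are level with the reported TCP, 25 mm shorter than stated. I'll use tip offset 0 and redo the wing.

Run:
```python
from h import *
np.set_printoptions(precision=3,suppress=True)
S=np.array([633.7,238.7]); a=0.725
def st(m): s=sensors.read_state(); print(m,round(s["t"],2),s["eef_pos"],s["force"],s["grip_width"],s["grasp_force"],round(s["q"][5],3)); return s
ctrl.gripper_to(36,25)
print("hit",ctrl.move_l([*S,66],vel=90,threshold=12)); st("down")
ctrl.gripper_to(0,25); s=st("grip")
if s["grip_width"]>4:
    q=np.array(s["q"]); q[5]+=0.974/2; ctrl.set_joints(q); st("half"); q[5]+=0.974/2; ctrl.set_joints(q); ctrl.hold(.2); st("turned")
ctrl.gripper_to(36); ctrl.move_l([*S,150],vel=150)
ctrl.move_ptp([600,205,270],DOWN(-0.15)); ctrl.hold(.3)
s=st("look"); im,d=optics.grab_frame("wrist"); np.savez("pics/w5.npz",im=im,d=d,p=s["eef_pos"],r=s["eef_rot"])
C=cam("wrist",s); y=mask(im,(22,120,120),(35,255,255)); y[:80]=0;y[210:]=0;y[:,:240]=0;y[:,410:]=0
r=rect(onplane(C,blob(y)[:,0],84)[:,:2]); print(r, "wing angle", (r[3]+np.pi/2+.248+np.pi/2)%np.pi-np.pi/2)
P=cloud(C,d); roi=np.zeros((400,640),bool); roi[80:210,240:410]=1; print("rim",rect(onplane(C,blob(np.uint8(roi&(P[...,2]>40))*255)[:,0],66)[:,:2]))
```

```text
hit False
down 18.77 [633.243 238.574  65.042] [-0.549 -0.1    0.082] 35.73879608750917 0.0 1.078
grip 19.12 [633.817 239.52   66.993] [-2.787  2.349  3.107] 7.077076250474335 30.047829151153564 1.078
half 19.67 [634.161 238.823  67.045] [ 0.372 -0.314 -0.1  ] 7.120304131735652 29.65760350227356 1.563
turned 20.41 [634.095 238.086  67.031] [ 1.159 -5.403  1.017] 7.311372734222325 29.767257571220398 2.05
look 22.38 [599.297 205.052 267.736] [-0.306  0.519  0.03 ] 36.17767900779902 0.0 1.914
(array([633.86 , 238.467]), np.float32(32.843643), np.float32(7.4649673), np.float32(1.3242015)) wing angle 0.0014051199
rim (array([624.041, 199.972]), np.float32(150.57722), np.float32(101.50477), np.float32(-0.24896193))
```

The wing is in line at 0.001 rad and released. Next, grasp the cover and check how it sits in the hand.

Run:
```python
from h import *
np.set_printoptions(precision=3,suppress=True)
def st(m): s=sensors.read_state(); print(m,round(s["t"],2),s["eef_pos"],s["force"],s["grip_width"],s["grasp_force"]); return s
H=np.array([451.9,235.8]); a=0.227+np.pi/2
ctrl.move_ptp([*H,110],DOWN(a)); ctrl.gripper_to(45,100)
print("hit",ctrl.move_l([*H,11],vel=90,threshold=12)); st("down")
ctrl.gripper_to(0,100); st("grip")
ctrl.move_l([*H,180],vel=150); st("lift")
ctrl.move_ptp([624,200,180],DOWN(-.249+np.pi/2)); ctrl.hold(.2)
s=st("over"); im,d=optics.grab_frame("wrist"); np.savez("pics/w6.npz",im=im,d=d,p=s["eef_pos"],r=s["eef_rot"]); 
im2,_=optics.grab_frame("scene"); cv2.imwrite("pics/w6.png",np.vstack([cv2.resize(im,(480,300)),cv2.resize(im2[80:230,220:460],(480,300))])[:,:,::-1])
```

```text
hit False
down 25.55 [452.623 236.053  11.66 ] [-0.292 -0.63  -0.184] 45.122464596013046 0.0
grip 25.96 [452.367 235.986  11.771] [-1.9   -0.219  6.567] 10.013516953548882 98.50543141365051
lift 27.23 [450.955 235.49  178.707] [-0.522  0.53  -2.381] 10.341863658428164 97.65728831291199
over 28.17 [622.589 200.822 180.079] [-0.378  0.427 -1.084] 10.264061468693495 97.61977672576904
```

View pics/w6.png

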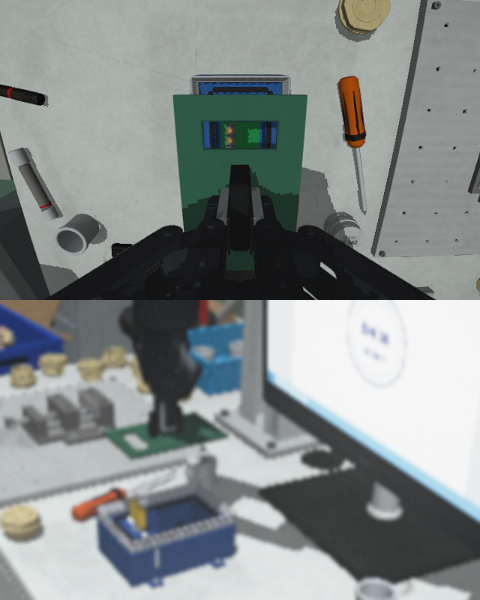

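The cover is held level. Its far edge is at (173–307, 95) and its slot at (203–279, 122–149) in the reduced picture. I'll measure the slot position, yaw and tilt in the hand.

```bash
cat > m.py <<'E'
from h import *
def measure(im,d,p,r):
    C=cam("wrist",{"eef_pos":p,"eef_rot":r}); P=cloud(C,d)
    g=mask(im,(60,60,40),(90,255,255)); g[abs(P[...,2]-p[2])>30]=0   # only the lifted plate
    g[:, :200]=0; g[:,430:]=0
    Q=P[g>0]; A=np.c_[Q[:,:2]-p[:2],np.ones(len(Q))]; n=np.linalg.lstsq(A,Q[:,2],rcond=None)[0]
    c=blob(g); h=cv2.fillPoly(np.zeros_like(g),[c],255)&~g; h[:130]=0; h[205:]=0; h[:,:250]=0; h[:,390:]=0
    h=cv2.morphologyEx(h,cv2.MORPH_OPEN,np.ones((5,5)))
    zt=np.median((Q[:,2]-A[:,:2]@n[:2]))
    X=onplane(C,blob(h)[:,0],zt)[:,:2]; R=rect(X)  # long side is slot x here
    return n,zt,R
E
python3 - <<'E'
from m import *
np.set_printoptions(precision=4,suppress=True)
f=np.load("pics/w6.npz"); n,zt,R=measure(f["im"],f["d"],f["p"],f["r"]); p,r=f["p"],f["r"]
print("tilt",n,"top z",zt,"rel TCP",zt-p[2],"slot",R)
a=np.arctan2(r[1,0],r[0,0]); v=(R[0]-p[:2])
print("slot in tool xy",v@r[:2,0],v@r[:2,1],"a",a,"slot long dir",R[3]+np.pi/2,"tool y", np.arctan2(r[1,1],r[0,1]))
E
```

```text
** On entry to DLASCL parameter number  4 had an illegal value
 ** On entry to DLASCL parameter number  4 had an illegal valueTraceback (most recent call last):
  File "<stdin>", line 3, in <module>
  File "m.py", line 6, in measure
    Q=P[g>0]; A=np.c_[Q[:,:2]-p[:2],np.ones(len(Q))]; n=np.linalg.lstsq(A,Q[:,2],rcond=None)[0]
                                                        ~~~~~~~~~~~~~~~^^^^^^^^^^^^^^^^^^^^^
    x, resids, rank, s = _umath_linalg.lstsq(a, b, rcond,
                         ~~~~~~~~~~~~~~~~~~~^^^^^^^^^^^^^
                                             signature=signature)
                                             ^^^^^^^^^^^^^^^^^^^^
    raise LinAlgError("SVD did not converge in Linear Least Squares")
numpy.linalg.LinAlgError: SVD did not converge in Linear Least Squares
```

```bash
sed -i 's/g\[abs(P\[...,2\]-p\[2\])>30\]=0/g[~(abs(P[...,2]-p[2])<30)]=0/' m.py
python3 - <<'E'
from m import *
np.set_printoptions(precision=4,suppress=True)
f=np.load("pics/w6.npz"); n,zt,R=measure(f["im"],f["d"],f["p"],f["r"]); p,r=f["p"],f["r"]
print("tilt",n,"top z",zt,"rel TCP",zt-p[2],"slot",R)
a=np.arctan2(r[1,0],r[0,0]); v=(R[0]-p[:2])
print("slot in tool xy",v@r[:2,0],v@r[:2,1],"a",a,"slot long dir",R[3]+np.pi/2,"tool y", np.arctan2(r[1,1],r[0,1]))
E
```

```text
tilt [ -0.0011  -0.     172.658 ] top z 172.6555507074464 rel TCP -7.423151663761132 slot (array([633.7072, 240.6706]), np.float32(45.249958), np.float32(17.242245), np.float32(1.3236598))
slot in tool xy 41.3576356183947 1.026941404467392 a 1.3235386421850401 slot long dir 2.8944561 tool y -0.24725780609932374
```

Run:
```python
from m import *
np.set_printoptions(precision=3,suppress=True)
stud=np.array([633.75,238.6]); cmd=np.array([624.,198.]); A=DOWN(-.249+np.pi/2)
for z in (180,112):
    ctrl.move_l([*cmd,z],rot=A,vel=120); ctrl.hold(.4)
    s=sensors.read_state(); im,d=optics.grab_frame("wrist"); n,zt,R=measure(im,d,s["eef_pos"],s["eef_rot"])
    v=R[0]-s["eef_pos"][:2]
    print(z,s["t"],"eef",s["eef_pos"],"slot",R,"err",stud-R[0],"in tool",v@s["eef_rot"][:2,0],v@s["eef_rot"][:2,1],"top rel",zt-s["eef_pos"][2],n[:2])
np.savez("pics/w7.npz",im=im,d=d,p=s["eef_pos"],r=s["eef_rot"]); cv2.imwrite("pics/w7.png",im[80:330,180:500,::-1])
```

```text
180 28.9167 eef [624.004 197.988 179.943] slot (array([635.191, 237.817]), np.float32(45.2307), np.float32(17.240284), np.float32(1.3216265)) err [-1.441  0.783] in tool 41.35816994234619 1.0233663751657716 top rel -7.420067365476427 [-0.001  0.   ]
112 30.0833 eef [624.295 198.052 112.581] slot (array([635.445, 237.883]), np.float32(45.19169), np.float32(17.224146), np.float32(1.3216561)) err [-1.695  0.717] in tool 41.35092899060348 0.9915399212825982 top rel -7.419654243985491 [ 0.001 -0.   ]
```

View pics/w7.png

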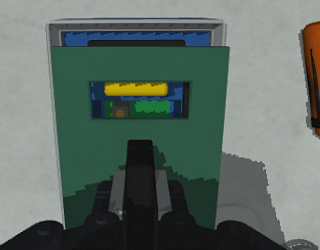

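The wing shows through the slot at about (137,89) in the crop, parallel to it. I'll apply the small offset, then lower and press.

Run:
```python
from h import *
np.set_printoptions(precision=2,suppress=True)
cmd=[622.45,198.75]; A=DOWN(-.249+np.pi/2)
def st(m): s=sensors.read_state(); print(m,round(s["t"],2),s["eef_pos"],s["force"],s["wrist_torque"],s["grip_width"],s["grasp_force"]); return s
ctrl.move_l([*cmd,112],rot=A,vel=60); ctrl.hold(.2); st("set")
print(ctrl.move_l([*cmd,69],vel=45,threshold=10)); s=st("near")
print(ctrl.move_l([*cmd,54],vel=20,threshold=22)); ctrl.hold(.3); s=st("press")
im,d=optics.grab_frame("wrist"); np.savez("pics/w8.npz",im=im,d=d,p=s["eef_pos"],r=s["eef_rot"])
im2,_=optics.grab_frame("scene"); cv2.imwrite("pics/w8.png",np.vstack([im[80:330,180:500],cv2.resize(im2[130:230,240:368],(320,250))])[:,:,::-1])
```

```text
set 30.58 [622.45 198.74 111.99] [-0.25 -0.24 -2.12] [-0.   -0.01  0.06] 10.124277236259955 97.6201343536377
False
near 31.69 [622.85 198.83  69.48] [ 0.5   0.63 -0.96] [ 0.03 -0.02  0.04] 9.788121611176019 97.61913299560547
True
press 32.52 [623.13 198.99  62.1 ] [-0.35  1.1   5.34] [-0.06  0.21 -0.  ] 10.05270307283293 98.69724869728088
```

View pics/w8.png

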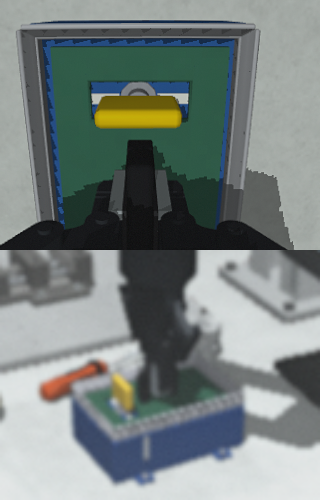

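The cover is inside the rim with the wing through the slot, but the push has relaxed to about 5 N with the underside near 50.7. Pressing further.

Run:
```python
from m import *
np.set_printoptions(precision=2,suppress=True)
cmd=[622.45,198.75]
def st(m): s=sensors.read_state(); print(m,round(s["t"],2),s["eef_pos"],s["force"],s["wrist_torque"],s["grasp_force"]); return s
z=62
for i in range(10):
    z-=0.7; ctrl.move_l([*cmd,z],vel=15); ctrl.hold(.15); s=st(f"z{z:.1f}")
    if s["force"][2]>24: break
ctrl.hold(.3); s=st("end")
im,d=optics.grab_frame("wrist"); p,r=s["eef_pos"],s["eef_rot"]
C=cam("wrist",s); P=cloud(C,d); g=mask(im,(60,60,40),(90,255,255))>0; g&=(abs(P[...,2]-54)<6); g[:, :235]=0; g[:,430:]=0
Q=P[g]; k=np.c_[Q[:,:2]-p[:2],np.ones(len(Q))]; n=np.linalg.lstsq(k,Q[:,2],rcond=None)[0]; print("plate top plane",n*[1000,1000,1],len(Q))
y=mask(im,(22,120,120),(35,255,255)); P84=P[(y>0)&(P[...,2]>81)]; R=rect(P84[:,:2]); print("wing",R,(R[3]+.249+np.pi)%np.pi)
np.savez("pics/w9.npz",im=im,d=d,p=p,r=r)
```

```text
z61.3 33.02 [623.15 198.99  62.54] [-1.85 -0.52  5.76] [-0.01  0.25 -0.09] 98.73084783554077
z60.6 33.42 [623.17 199.01  61.97] [-2.72 -0.12  6.27] [-0.    0.33 -0.03] 98.90371084213257
z59.9 33.82 [623.19 198.99  61.84] [-3.41 -0.33  8.51] [-0.03  0.49 -0.02] 99.2106306552887
z59.2 34.22 [623.18 198.98  61.81] [-4.94 -0.73 11.69] [-0.14  0.76  0.02] 99.65176105499268
z58.5 34.62 [623.18 199.    61.79] [-6.19 -1.98 14.74] [-0.18  0.97 -0.03] 100.09623169898987
z57.8 35.02 [623.18 198.99  61.77] [-7.85 -0.87 17.94] [-0.24  1.18 -0.  ] 100.54296255111694
z57.1 35.42 [623.18 198.98  61.74] [-8.25 -1.17 20.93] [-0.29  1.54 -0.04] 100.9894859790802
z56.4 35.82 [623.2  198.99  61.77] [-10.34  -2.94  24.39] [-0.34  1.7  -0.05] 101.43205404281616
end 36.12 [623.21 198.99  61.79] [-10.91  -2.31  24.35] [-0.33  1.75 -0.02] 101.43009066581726
plate top plane [ 1.16  0.45 54.42] 20113
wing (array([633.22, 238.78]), np.float32(33.08918), np.float32(7.9665537), np.float32(1.3306528)) 1.579653
```

The cover has bottomed out: the push rises with no travel, 24 N is held, the plate is flat within about 1 mrad, and the wing is at 0.01 rad. Handing in.

```bash
python3 -c "
from plant import ctrl
print(ctrl.finish_job())"
```

```text
the job is handed in; nothing more can be done
None
```

I closed the box and handed it in at about 36 s: the cover is held flat on the frame with about 24 N, and the wing is up through the slot about 0.01 rad from its line. I haven't seen the judge's result.

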